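Refit the vacuum pump's oil filler cap

TASK

The vacuum pump next to the freeze dryer has been topped up: put the black filler cap back on its neck, turning it gently backward (anticlockwise from above) until the lugs drop into the thread starts, then screw it forward (clockwise) just until its skirt sits down on the collar, and let go. Do not force or overtighten it, do not shove the pump, and leave the bottle and the jar where they are.

Things in the scene. Friction and masses are not known exactly. Their poses are not given: they have to be found in the camera images.
- cap: Black plastic filler cap, about 70 g, standing open side down on the bench at any yaw. Origin: centre of its underside (skirt's lower edge), z up. Round, 50 mm across (52 over ribs), flat top 29.5 mm above the origin, grip bar on top. Inside (45 mm bore) three 4 mm round lugs 120 degrees apart, one below the bar's +x end, centred 9.8 mm above the origin, tips 17.2 mm from the axis.
- cap_grip (a point): Centre of the cap's straight grip bar, 41.5 mm above the cap's origin, on its axis. The bar is 46 mm long along the cap's x, 14 mm wide along y and 24 mm high (12 mm above and below this point).
- neck_seat (a point): Top centre of the flat collar (60 mm across) of the pump's filler neck, 156 mm above the bench; x and y are the pump's and tell nothing of the threads. Cap home: cap origin here. Thread: right-handed, three starts, 3.06 mm of descent per rad, 1.2 mm axial play; the skirt meets the collar 30 to 50 degrees forward of the drop: stop there, from 60 degrees it wedges and the load climbs steeply. A 6 N press is enough.
- neck_land (a point): Point on the neck axis 18 mm above neck_seat, level with the flat lands on top of the three threads (42 mm across; smooth pilot of 32 mm inside, chamfered, 6 mm higher). A cap set on at random rests its lugs here, origin 10.2 mm above neck_seat (on the ribs 13.7). Rotation is the pump's: the direction of the thread starts varies and is not reported.
- neck_start (a point): Point on the neck axis 15 mm above neck_seat, level with the thread starts. Turned backward (anticlockwise) by up to 120 degrees, the lugs reach gaps in the lands (13 degrees or so of play) and the lightly pressed cap drops 6 to 8 mm; farther back it jams. Turned forward before it has dropped, it jams on ribs 3.5 mm high at the lands' clockwise ends.
- pump: Vacuum pump, grey and white, fixed to the bench, at varying place and yaw. Origin: centre of its underside, z up; foot 190 x 360 mm, long along y. The neck stands at (0, -90) mm on the oil case (170 x 150 mm, top at 150 mm); the motor lies to +y, 148 mm high, with a terminal box to 166 mm beginning 125 mm from the neck axis.
- oil_bottle: White oil bottle, 58 mm across and 130 mm high, standing near the cap; origin: centre of its underside. Bystander.
- sample_jar: Closed clear jar with a steel lid, 56 mm across and 75 mm high, standing near the cap; origin: centre of its underside. Bystander.

How it is judged (in metres and radians):
On the way:
1. the cap has dropped into the thread starts: centred on the neck within 3 mm and its underside less than 6 mm above the collar (horizontal distance between cap and neck_seat below 0.003 m and z of cap in the frame of neck_seat between -0.002 and 0.006 m), for 0.1 s.
At the end, for the whole second after the job is handed in: The cap is on the neck, upright within 0.06 rad, centred within 3 mm, its underside within 1 mm of the collar, at rest; bottle and jar have not moved more than 20 mm (horizontal distance between cap and neck_seat below 0.003 m and angle between cap's own z axis and vertical below 0.06 rad and z of cap in the frame of neck_seat between -0.002 and 0.001 m and linear speed of cap below 0.01 m/s); the robot touches nothing.
It fails at once if the cap is forced: pressed or twisted against the pump with more than 80 N (contact force between cap and pump above 80 N).
It fails at once if the gripper or arm pushes on the pump with more than 15 N (contact force between any of the fingers, the arm and pump above 15 N).
It fails at once if a bystander is shifted by more than 20 mm (distance of any of oil_bottle, sample_jar from where it was at the start of the episode above 0.02 m).
It also fails if it takes over 69 s, if anything falls off the work surface, if the arm or the gripper's body presses on something with over 40 N, if the wrist force passes 120 N, or if a joint passes its speed limit or range.

ROBOT

A 7-joint arm with a two-finger parallel gripper is mounted at the origin on the work surface. World frame = base frame: x ahead of the robot, y to its left, z up, the work surface at z = 0. Lengths are in mm, angles in rad, forces in N, time in s.
With the tool pointing down it reaches from about 400 to 850 mm from the base axis. Payload 10.4 kg.
Tool frame: the origin (TCP) lies at the very end of the fingers, on their centre line; the grasp point (between the pads) lies 19 mm behind it; z points along the fingers, y is the line along which they close (so a half turn about z gives the same grasp; the last joint's range is limited). The gripper opens to 87 mm and grips with 3 to 60 N. Pads are 19 mm wide; open, the fingers measure 117 mm over their backs; the gripper's body (75 mm by 190 mm) begins 51 mm behind the grasp point.
Start: joints at [1.313, 0.332, -0.065, 1.46, 0.022, 1.35, -0.088], TCP at [145.426, -607.868, 222.576] pointing down, gripper open.
Joint ranges: [-2.6, 2.6], [-0.5, 2.12], [-1.47, 1.34], [0.16, 2.42], [-1.27, 4.41], [0.06, 2.06], [-2.6, 2.6]. Speed limits (rad/s): [2.22, 2.22, 2.79, 2.79, 3.14, 3.14, 3.14].

INTERFACE

Orientations are given as a unit quaternion [w, x, y, z].
In Python, from plant import bot, optics, job_done, nets gives the robot as it stands.
- The arm moves only by the tool drive_tool, never from a script. Its argument "motion" is a list of rows, each an object with "slide": the shift along the world's x, y, z in cm, a list of three; "turn": the turn, a rotation vector about the world's x, y, z in rad, a list of three; "jaw": the opening, from 0 (shut) to 1 (fully open). A call has 1 to 8 rows; each row is the pose to reach, as a shift and turn from the pose commanded when the call began; what a row does not reach only later rows make up. A row lasts 1/12 s, in which the tool goes at most 41.7 mm and 7.16 degrees, less where a joint would pass 70% of its speed; a pose out of reach is approached as far as the arm can. A call with a gripper value outside its range is refused whole. The fingers move at their own pace and stop on an object; "squeeze" is the grip in N (left out, the last holds). Time passes only in rows, so rows that repeat a pose let the fingers close. It gives the time, the measured TCP pose, the force, the opening and the grip force at its end, in the units of the state.
- bot.sense(): the state, without advancing time (a new reading comes with each control period).
- optics.camera(name): name is "scene" or "top"; returns a dict with "img" (384x512x3 uint8, red, green, blue), "camera_matrix" (3x3 intrinsics, pixels), "dist_coeffs" ([k1, k2, p1, p2, k3] as OpenCV has them; the pictures are not rectified), "position" and "rotation" of the camera in the world. Camera axes: x right, y up, looking along -z (the intrinsics and any distortion apply to the point x, -y, -z); pixel columns grow to the right and rows downward; lengths in mm; the calibration is good to about 2 mm. A picture is of the moment at which its call begins. There is no depth.
- job_done(): hands the job in; it is judged then, once.
Trained networks look in a picture, given as the dict that the camera call returned (one of the last four; its "shot" number tells which), for a name from the list of things; names that differ only in an ending like _2 or _b are one class to them, and where a whole thing is asked for, a point or a joint stands for the part that bears it (a point fixed in the world has none). Each returns a list of dicts, best first, with "score" (0 to 1); they miss things now and then, are a little off and sometimes report something else, mostly with a low value. They report only what shows in the picture. A call takes as long as a camera call.
- nets.boxes_of(query, picture): "position" ([row, column] in pixels, amid what is visible of it).
- nets.pinpoint(query, picture): "position" ([row, column] in pixels: a listed point, or the origin of a listed thing).
The state is a dict: "t": time; "joints": joint angles; "qvel": joint speeds; "effort": joint torques, N m; "tcp_pos": TCP position; "ee_rot": TCP orientation; "contact_force": force on the tool from outside, world axes, zero at the start; "torque": the same for the moment, N m; "finger_gap": opening from 0.0 (shut) to 1.0 (fully open); "grasp_force": force on a finger pad.
Only numpy, scipy, OpenCV 4.12 (cv2) and the standard library are available. Lean on these libraries where they do the work, as an engineer would, in place of code of your own. Each camera call takes 0.05 s, during which the arm holds its last target. There are 200 camera calls.

## Working session

There is one attempt and no reset: what is moved stays moved. The work goes in short steps, Python scripts to look and compute and a tool call to move; the robot and the scene stay as the last step left them, time stands still between calls to the robot, and variables do not carry over. Pictures are saved under pics/ and viewed, at most 10 in all, crops included, and the job is handed in when it is done.

Besides the shell and the picture viewer there is one more tool, called after ">>>" by a JSON object that holds its "method" and its "body", one argument or row to a line. drive_tool: Moves the arm, as the interface text tells. Its arguments: {"type":"object","properties":{"motion":{"type":"array","items":{"type":"object","properties":{"slide":{"type":"array","items":{"type":"number"}},"turn":{"type":"array","items":{"type":"number"}},"jaw":{"type":"number"}}}},"squeeze":{"type":"number"}},"required":["motion"]}

```bash
mkdir -p pics; ls; cat > h.py <<'E'
import numpy as np, cv2
from plant import bot, optics, job_done, nets
def ray(p,rc):
    K=np.array(p["camera_matrix"],float);d=np.array(p["dist_coeffs"],float)
    u=cv2.undistortPoints(np.array([[[rc[1],rc[0]]]],float),K,d)[0,0]
    R=np.array(p["rotation"],float)
    if R.shape!=(3,3):
        from scipy.spatial.transform import Rotation as Q
        R=Q.from_quat(np.roll(R.ravel(),-1)).as_matrix()
    v=R@np.array([u[0],-u[1],-1.]);return np.array(p["position"],float),v/np.linalg.norm(v)
def atz(p,rc,z):
    o,v=ray(p,rc);return o+v*(z-o[2])/v[2]
def tri(a,b):
    (o,v),(q,w)=a,b
    s=np.linalg.lstsq(np.c_[v,-w],q-o,rcond=None)[0]
    A,B=o+s[0]*v,q+s[1]*w
    return (A+B)/2,np.linalg.norm(A-B)
def proj(p,X):
    K=np.array(p["camera_matrix"],float);d=np.array(p["dist_coeffs"],float)
    R=np.array(p["rotation"],float)
    if R.shape!=(3,3):
        from scipy.spatial.transform import Rotation as Q
        R=Q.from_quat(np.roll(R.ravel(),-1)).as_matrix()
    c=(np.atleast_2d(X)-np.array(p["position"],float))@R*np.array([1,-1,-1])
    return cv2.projectPoints(c,np.zeros(3),np.zeros(3),K,d)[0][:,0]
E
cat > a.py <<'E'
from h import *
np.set_printoptions(precision=1,suppress=True)
S=optics.camera("scene");T=optics.camera("top")
cv2.imwrite("pics/s0.png",S["img"][:,:,::-1]);cv2.imwrite("pics/t0.png",T["img"][:,:,::-1])
print(S["position"],T["position"],S["rotation"],T["rotation"])
for n,z in [("cap",0),("cap_grip",41.5),("neck_seat",156),("neck_land",174),("neck_start",171),("pump",0),("oil_bottle",0),("sample_jar",0)]:
    a=nets.pinpoint(n,S)[:2];b=nets.pinpoint(n,T)[:2]
    for x in a: print(n,"S",x["score"],x["position"],atz(S,x["position"],z))
    for x in b: print(n,"T",x["score"],x["position"],atz(T,x["position"],z))
    if a and b: print("  tri",tri(ray(S,a[0]["position"]),ray(T,b[0]["position"])))
print(bot.sense())
E
python3 a.py
```

```text
pics
[1409.2  147.2  749.1] [ 485.7 -114.9 1015.8] [0.5 0.3 0.4 0.7] [-0.7 -0.   0.   0.7]
cap S 0.64 [195.4, 161.0] [ 495.3 -409.9    0. ]
cap T 0.75 [211.0, 363.6] [ 489.3 -410.7    0. ]
  tri (array([ 489.5, -412.7,   -4.7]), np.float64(1.290579136948525))
cap_grip S 0.61 [184.0, 159.8] [ 499.5 -405.4   41.5]
neck_seat S 0.85 [197.2, 309.1] [605.5  14.9 156. ]
neck_seat T 0.57 [162.3, 205.0] [610.8   0.4 156. ]
  tri (array([609.1,   7.8, 156.6]), np.float64(15.282927021743648))
neck_land S 0.95 [190.9, 310.3] [607.2  16.9 174. ]
neck_land T 0.56 [158.1, 200.1] [618.1   9.  174. ]
  tri (array([616.2,  13.2, 179. ]), np.float64(10.16817236077215))
neck_start S 0.92 [191.6, 307.2] [607.3  10.4 171. ]
neck_start T 0.8 [163.8, 199.2] [605.5  11.7 171. ]
neck_start T 0.7 [210.1, 369.9] [ 490.4 -375.2  171. ]
  tri (array([605.8,  11. , 170.2]), np.float64(1.707861495001386))
pump S 0.66 [256.1, 342.0] [599.1  99.4   0. ]
pump S 0.55 [181.2, 158.9] [ 434.  -446.7    0. ]
pump T 0.65 [171.3, 173.2] [610.6 109.    0. ]
  tri (array([609.9, 103.3,  11.2]), np.float64(6.603338854051244))
oil_bottle S 0.63 [230.4, 190.9] [ 609.  -272.1    0. ]
oil_bottle T 0.94 [169.7, 309.0] [ 606.4 -264.8    0. ]
  tri (array([ 607.8, -268.5,   -0.7]), np.float64(7.669284305706587))
sample_jar S 0.87 [201.7, 224.0] [ 475.2 -233.6    0. ]
sample_jar T 0.62 [223.4, 299.1] [ 459.5 -233.3   -0. ]
  tri (array([ 459.9, -237.1,  -11.9]), np.float64(5.01745319967778))
{'t': 0.9, 'joints': array([ 1.3,  0.3, -0.1,  1.5,  0. ,  1.3, -0.1]), 'qvel': array([-0., -0., -0.,  0.,  0., -0., -0.]), 'effort': array([  0. , -62.3,   0. , -39. ,  -0.1,   0. ,   0. ]), 'tcp_pos': array([ 145.5, -607.9,  222.6]), 'ee_rot': array([0. , 1. , 0.1, 0. ]), 'contact_force': array([ 0.6, -0.4, -0.4]), 'torque': array([-0.,  0., -0.]), 'grasp_force': 0.0, 'finger_gap': 1.0036903239595327}
```

```bash
python3 -c "
import cv2,numpy as np
cv2.imwrite('pics/c.png',np.vstack([cv2.imread('pics/s0.png'),cv2.imread('pics/t0.png')])[:, :] if 0 else cv2.resize(np.hstack([cv2.imread('pics/s0.png'),cv2.imread('pics/t0.png')]),(800,300)))"
```

```text
(no output)
```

View pics/t0.png

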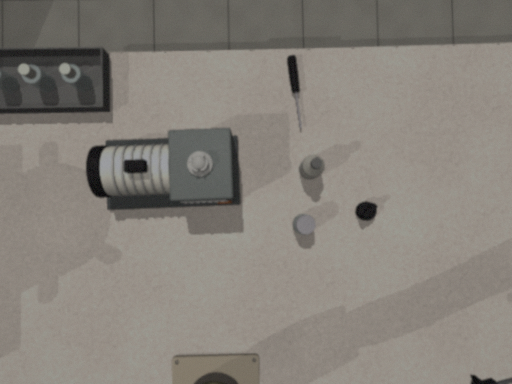

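View pics/s0.png

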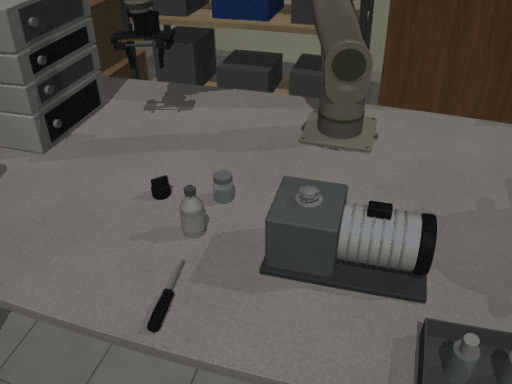

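The top view shows the cap at about (211,366), the jar at (224,304), the bottle at (167,312) and the neck at (163,200). In the scene view the cap is at (187,161) and the neck at (195,309). Next I'll enlarge the cap and neck.

```bash
python3 - <<'E'
import cv2,numpy as np
s=cv2.imread('pics/s0.png');t=cv2.imread('pics/t0.png')
def c(i,r,k,h=20,g=2.0):
    x=i[r-h:r+h,k-h:k+h].astype(float)/255
    return cv2.resize((np.clip(x,0,1)**(1/g)*255).astype('uint8'),(390,290) if 0 else (290,290),interpolation=cv2.INTER_CUBIC)
a=np.vstack([np.hstack([c(t,211,366,15,3),c(s,187,161,15,3)]),np.hstack([c(t,163,200,20),c(s,195,309,20)])])
cv2.imwrite('pics/z0.png',a)
from h import *
S=optics.camera("scene");T=optics.camera("top");print(T["camera_matrix"],T["dist_coeffs"])
# dark blob of cap in top
g=T["img"].max(2)
m=(g[195:228,350:385]<45).astype('uint8');n,l,st,ce=cv2.connectedComponentsWithStats(m);print(st,ce+[350,195])
ys,xs=np.nonzero(m);print(atz(T,(ys.mean()+195,xs.mean()+350),30))
for q in ["cap_grip","cap"]:
  for x in nets.pinpoint(q,T)+nets.boxes_of(q,T):print(q,x,atz(T,x["position"],30))
for r,cc in [(163,200)]: print(atz(T,(r,cc),174))
E
```

```text
[[370.22678197   0.         256.13627093]
 [  0.         370.22678197 198.16804914]
 [  0.           0.           1.        ]] [0.02297556 0.         0.         0.         0.        ]
[[  0   0  35  33 888]
 [  6   8  20  17 267]] [[367.36824324 211.0990991 ]
 [365.7752809  210.67041199]]
[ 489.95238088 -407.71426899   30.        ]
cap_grip {'position': [210.6, 369.1], 'score': 0.89} [ 489.93870168 -416.5195412    30.        ]
cap_grip {'position': [164.8, 199.7], 'score': 0.24} [622.73337891  31.50923356  30.        ]
cap_grip {'position': [209.5, 367.3], 'score': 0.64} [ 492.96684758 -411.86503361   30.        ]
cap {'position': [210.5, 362.6], 'score': 0.77} [ 490.59638428 -399.32525205   30.        ]
cap {'position': [210.9, 364.9], 'score': 0.62} [ 489.39589868 -405.37501212   30.        ]
[606.82957514   9.37441487 174.        ]
```

View pics/z0.png

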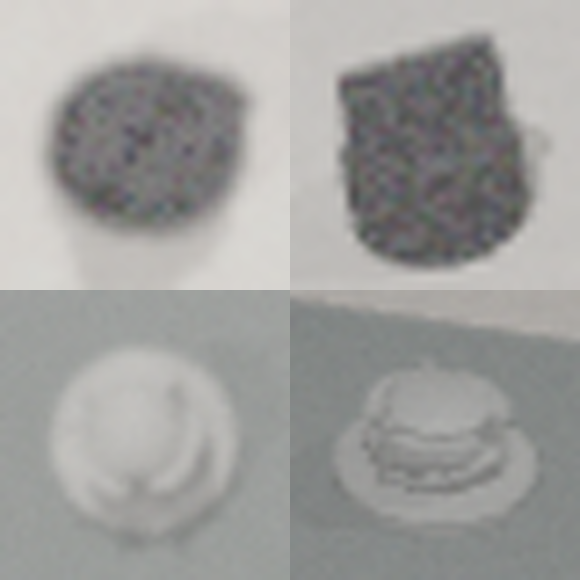

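Cap is upright, its bar pointing to the upper right in the top crop. Collar centre is about (163.3,199.4) in the top view and (198.2,308.6) in the scene view. I'll fit silhouettes next.

```bash
cat > fit.py <<'E'
from h import *
from scipy.optimize import differential_evolution
K=8
def hull(p,X,o):
    q=(proj(p,X)+0.5-o)*K
    return cv2.convexHull(q.astype(np.float32)).astype(np.int32)
a=np.linspace(0,2*np.pi,48,endpoint=False)
def model(p,x,y,z,yaw,win):
    r0,r1,c0,c1=win
    m=np.zeros(((r1-r0)*K,(c1-c0)*K),np.uint8);o=np.array([c0,r0])
    cyl=np.vstack([np.c_[25.5*np.cos(a),25.5*np.sin(a),np.full(48,h)] for h in (0,29.5)])
    box=np.array([[i*23,j*7,h] for i in(-1,1) for j in(-1,1) for h in(29.5,53.5)])
    R=np.array([[np.cos(yaw),-np.sin(yaw),0],[np.sin(yaw),np.cos(yaw),0],[0,0,1]])
    for X in(cyl,box): cv2.fillConvexPoly(m,hull(p,X@R.T+[x,y,z],o),255)
    return cv2.GaussianBlur(cv2.resize(m,(c1-c0,r1-r0),interpolation=cv2.INTER_AREA).astype(np.float32)/255,(0,0),0.5)
def obs(p,win,dark=None):
    g=p["img"].astype(np.float32).mean(2)[win[0]:win[1],win[2]:win[3]]
    hi=np.median(g[g>np.median(g)*.8]);lo=np.percentile(g,4)
    return np.clip((hi-g)/(hi-lo),0,1)
E
python3 - <<'E'
from fit import *
np.set_printoptions(precision=2,suppress=True)
S=optics.camera("scene");T=optics.camera("top")
ws=(168,206,143,179);wt=(194,228,350,384)
O=[obs(S,ws),obs(T,wt)]
for wgt in [(1,1),(1,0),(0,1)]:
    f=lambda v:sum(w*((np.maximum(model(p,v[0],v[1],0,v[2],wi),0)-o)**2).sum() for p,wi,o,w in[(S,ws,O[0],wgt[0]),(T,wt,O[1],wgt[1])])
    r=differential_evolution(f,[(475,510),(-425,-390),(-1.6,1.6)],seed=1,popsize=12,maxiter=40,tol=1e-4)
    print(wgt,r.x,r.fun)
for z,p,rc in [(156,T,(163.3,199.4)),(156,S,(198.2,308.6))]: print(atz(p,rc,z))
print(tri(ray(T,(163.3,199.4)),ray(S,(198.2,308.6))))
E
```

```text
(1, 1) [ 489.6  -411.74   -0.76] 26.957435607910156
(1, 0) [ 489.73 -411.8    -0.82] 9.243545532226562
(0, 1) [ 489.64 -411.2    -0.68] 16.70937728881836
[608.75  13.44 156.  ]
[609.34  14.58 156.  ]
(array([608.72,  14.  , 155.41]), np.float64(0.9550647928036435))
```

```bash
cat > st.py <<'E'
from h import *
np.set_printoptions(precision=3,suppress=True)
from scipy.spatial.transform import Rotation as Q
s=bot.sense();R=Q.from_quat(np.roll(s["ee_rot"],-1)).as_matrix()
print("t",s["t"],"tcp",s["tcp_pos"],"xyaw",np.arctan2(R[1,0],R[0,0]),"z",R[:,2],"j",s["joints"],"F",s["contact_force"],"M",s["torque"],"gap",s["finger_gap"],s["grasp_force"])
E
python3 st.py
```

```text
t 1.3 tcp [ 145.374 -607.884  222.576] xyaw 0.2347475865319748 z [-0. -0. -1.] j [ 1.313  0.332 -0.065  1.46   0.022  1.35  -0.088] F [ 0.001  0.265 -0.373] M [-0.024 -0.033 -0.002] gap 1.0008450791287404 0.0
```

>>> {"method": "drive_tool", "body": {
  "motion": [
    {"slide":[3.5,2,0],"turn":[0,0,-0.12]},
    {"slide":[7,4,0],"turn":[0,0,-0.24]},
    {"slide":[10.5,6,0],"turn":[0,0,-0.36]},
    {"slide":[14,8,-1],"turn":[0,0,-0.48]},
    {"slide":[17.5,10,-2],"turn":[0,0,-0.6]},
    {"slide":[21,12,-4],"turn":[0,0,-0.72]},
    {"slide":[24.5,14,-6],"turn":[0,0,-0.84]},
    {"slide":[28,16,-8],"turn":[0,0,-0.96],"jaw":1}
  ]
}}

```text
validation failed for argument at $.mo...
```

```bash
python3 st.py
```

```text
t 1.3 tcp [ 145.374 -607.884  222.576] xyaw 0.2347475865319748 z [-0. -0. -1.] j [ 1.313  0.332 -0.065  1.46   0.022  1.35  -0.088] F [ 0.001  0.265 -0.373] M [-0.024 -0.033 -0.002] gap 1.0008450791287404 0.0
```

>>> {"method": "drive_tool", "body": {
  "motion": [
    {"slide":[3.5,2,0],"turn":[0,0,-0.12],"jaw":1},
    {"slide":[7,4,0],"turn":[0,0,-0.24],"jaw":1},
    {"slide":[10.5,6,0],"turn":[0,0,-0.36],"jaw":1},
    {"slide":[14,8,-1],"turn":[0,0,-0.48],"jaw":1},
    {"slide":[17.5,10,-2],"turn":[0,0,-0.6],"jaw":1},
    {"slide":[21,12,-4],"turn":[0,0,-0.72],"jaw":1},
    {"slide":[24.5,14,-6],"turn":[0,0,-0.84],"jaw":1},
    {"slide":[28,16,-8],"turn":[0,0,-0.96],"jaw":1}
  ]
}}

```text
t: 1.97
tcp_pos: [411.5, -455.8, 151.1]
ee_rot: [0.0, 0.935, -0.355, 0.0]
contact_force: [-0.0, -0.5, -0.2]
finger_gap: 1.0
grasp_force: 0.0
```

```bash
python3 st.py
```

```text
t 1.9667 tcp [ 411.51  -455.775  151.061] xyaw -0.7256532157777982 z [ 0.001 -0.001 -1.   ] j [ 0.847  0.356 -0.107  1.581  0.04   1.205 -1.564] F [-0.014 -0.454 -0.24 ] M [ 0.011 -0.018 -0.034] gap 0.9999499291279793 0.0
```

>>> {"method": "drive_tool", "body": {
  "motion": [
    {"slide":[3.2,1.8,-1.5],"turn":[0,0,-0.03],"jaw":1},
    {"slide":[6.4,3.6,-3.3],"turn":[0,0,-0.04],"jaw":1},
    {"slide":[6.4,3.6,-3.3],"turn":[0,0,-0.04],"jaw":1},
    {"slide":[6.4,3.6,-3.3],"turn":[0,0,-0.04],"jaw":1}
  ]
}}

```text
t: 2.3
tcp_pos: [476.0, -417.8, 116.8]
ee_rot: [-0.001, 0.93, -0.368, -0.001]
contact_force: [-1.0, -0.9, -0.1]
finger_gap: 0.997
grasp_force: 0.0
```

```bash
python3 st.py; python3 - <<'E'
from h import *
T=optics.camera("top");S=optics.camera("scene")
cv2.imwrite("pics/g1.png",cv2.resize(np.hstack([np.clip(2.2*T["img"][180:240,330:410,::-1].astype(float),0,255),np.clip(2.2*S["img"][140:200,120:200,::-1].astype(float),0,255)]).astype('uint8'),(800,300),interpolation=cv2.INTER_CUBIC))
E
```

```text
t 2.3 tcp [ 475.971 -417.785  116.798] xyaw -0.754589471735798 z [-0.001  0.002 -1.   ] j [ 0.75   0.429 -0.13   1.558  0.058  1.161 -1.717] F [-1.016 -0.874 -0.12 ] M [ 0.065  0.027 -0.035] gap 0.9965599726242559 0.0
```

View pics/g1.png

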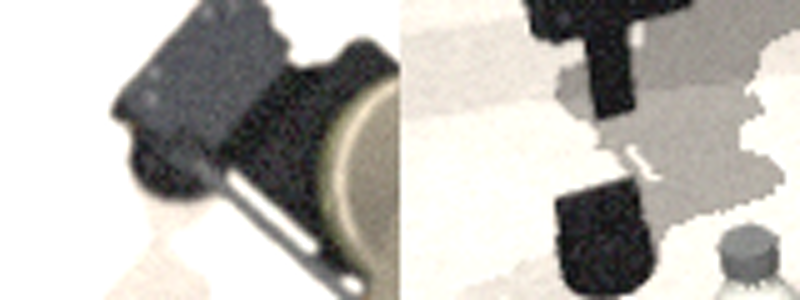

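The gripper hangs above the cap with its finger plane lined up to the bar (scene crop: finger at (600,110), bar at (595,190)). I'll let it settle and check the pose.

>>> {"method": "drive_tool", "body": {
  "motion": [
    {"slide":[0,0,-1],"turn":[0,0,0],"jaw":1},
    {"slide":[0,0,-2],"turn":[0,0,0],"jaw":1},
    {"slide":[0,0,-2],"turn":[0,0,0],"jaw":1},
    {"slide":[0,0,-2],"turn":[0,0,0],"jaw":1}
  ]
}}

```text
t: 2.73
tcp_pos: [472.9, -420.9, 97.4]
ee_rot: [-0.0, 0.929, -0.371, -0.001]
contact_force: [-0.1, -0.2, 0.4]
finger_gap: 1.002
grasp_force: 0.0
```

```bash
python3 st.py
```

```text
t 2.7333 tcp [ 472.932 -420.865   97.365] xyaw -0.7606243371452494 z [-0.001  0.001 -1.   ] j [ 0.753  0.446 -0.127  1.577  0.061  1.124 -1.719] F [-0.061 -0.208  0.41 ] M [ 0.059 -0.023 -0.019] gap 1.001612751588872 0.0
```

>>> {"method": "drive_tool", "body": {
  "motion": [
    {"slide":[0.8,0.5,0],"turn":[0,0,0],"jaw":1},
    {"slide":[1.67,0.92,0],"turn":[0,0,0],"jaw":1},
    {"slide":[1.67,0.92,-1],"turn":[0,0,0],"jaw":1},
    {"slide":[1.67,0.92,-2],"turn":[0,0,0],"jaw":1},
    {"slide":[1.67,0.92,-2.5],"turn":[0,0,0],"jaw":1},
    {"slide":[1.67,0.92,-2.5],"turn":[0,0,0],"jaw":1},
    {"slide":[1.67,0.92,-2.5],"turn":[0,0,0],"jaw":1}
  ]
}}

```text
t: 3.32
tcp_pos: [490.1, -411.5, 72.6]
ee_rot: [-0.0, 0.929, -0.371, -0.001]
contact_force: [-0.0, -0.1, 0.3]
finger_gap: 1.003
grasp_force: 0.0
```

```bash
python3 st.py
```

```text
t 3.3167 tcp [ 490.123 -411.503   72.563] xyaw -0.7598796206083733 z [-0.001  0.001 -1.   ] j [ 0.727  0.485 -0.131  1.577  0.069  1.085 -1.752] F [-0.014 -0.112  0.291] M [0.06  0.029 0.001] gap 1.0031900408159007 0.0
```

Down to z ≈ 33 and close.

>>> {"method": "drive_tool", "body": {
  "motion": [
    {"slide":[0,0,-1],"turn":[0,0,0],"jaw":1},
    {"slide":[0,0,-2],"turn":[0,0,0],"jaw":1},
    {"slide":[0,0,-3],"turn":[0,0,0],"jaw":1},
    {"slide":[0,0,-3.6],"turn":[0,0,0],"jaw":1},
    {"slide":[0,0,-3.9],"turn":[0,0,0],"jaw":0.8},
    {"slide":[0,0,-3.9],"turn":[0,0,0],"jaw":0.5},
    {"slide":[0,0,-3.9],"turn":[0,0,0],"jaw":0.3},
    {"slide":[0,0,-3.9],"turn":[0,0,0],"jaw":0.2}
  ],
  "squeeze": 25
}}

```text
t: 3.98
tcp_pos: [491.0, -411.7, 34.8]
ee_rot: [0.0, 0.929, -0.371, 0.0]
contact_force: [-0.3, -0.9, -0.1]
finger_gap: 0.78
grasp_force: 0.0
```

>>> {"method": "drive_tool", "body": {
  "motion": [
    {"slide":[0,0,0],"turn":[0,0,0],"jaw":0.1},
    {"slide":[0,0,0],"turn":[0,0,0],"jaw":0},
    {"slide":[0,0,0],"turn":[0,0,0],"jaw":0},
    {"slide":[0,0,0],"turn":[0,0,0],"jaw":0},
    {"slide":[0,0,0],"turn":[0,0,0],"jaw":0},
    {"slide":[0,0,0],"turn":[0,0,0],"jaw":0}
  ]
}}

```text
t: 4.48
tcp_pos: [490.8, -411.6, 34.4]
ee_rot: [0.0, 0.929, -0.371, 0.0]
contact_force: [0.3, -0.6, -0.1]
finger_gap: 0.325
grasp_force: 0.0
```

```bash
python3 st.py
```

```text
t 4.4833 tcp [ 490.767 -411.552   34.413] xyaw -0.7595334063438539 z [ 0. -0. -1.] j [ 0.726  0.527 -0.129  1.603  0.077  1.016 -1.757] F [ 0.324 -0.557 -0.102] M [0.077 0.01  0.028] gap 0.3249933340481255 0.0
```

>>> {"method": "drive_tool", "body": {
  "motion": [
    {"slide":[0,0,-0.1],"turn":[0,0,0],"jaw":0},
    {"slide":[0,0,-0.1],"turn":[0,0,0],"jaw":0},
    {"slide":[0,0,-0.1],"turn":[0,0,0],"jaw":0},
    {"slide":[0,0,-0.1],"turn":[0,0,0],"jaw":0},
    {"slide":[0,0,-0.1],"turn":[0,0,0],"jaw":0},
    {"slide":[0,0,-0.1],"turn":[0,0,0],"jaw":0}
  ],
  "squeeze": 25
}}

```text
t: 4.98
tcp_pos: [490.7, -411.5, 33.3]
ee_rot: [0.0, 0.929, -0.371, -0.0]
contact_force: [-0.7, -0.4, -0.7]
finger_gap: 0.158
grasp_force: 25.0
```

```bash
python3 st.py
```

```text
t 4.9833 tcp [ 490.725 -411.477   33.308] xyaw -0.7594374258227481 z [-0. -0. -1.] j [ 0.725  0.529 -0.129  1.604  0.077  1.014 -1.757] F [-0.677 -0.35  -0.662] M [ 0.036  0.051 -0.031] gap 0.15761055656333228 24.99879240989685
```

>>> {"method": "drive_tool", "body": {
  "motion": [
    {"slide":[0,0,1.5],"turn":[0,0,0],"jaw":0},
    {"slide":[0,0,4],"turn":[0,0,0],"jaw":0},
    {"slide":[0,0,7],"turn":[0,0,0],"jaw":0},
    {"slide":[0,0,10],"turn":[0,0,0],"jaw":0},
    {"slide":[0,0,13],"turn":[0,0,0],"jaw":0},
    {"slide":[0,0,16],"turn":[0,0,0],"jaw":0},
    {"slide":[0,0,19],"turn":[0,0,0],"jaw":0},
    {"slide":[0,0,21],"turn":[0,0,0],"jaw":0}
  ]
}}

```text
t: 5.65
tcp_pos: [491.2, -411.8, 246.8]
ee_rot: [0.0, 0.929, -0.371, 0.002]
contact_force: [0.1, -0.4, 0.5]
finger_gap: 0.162
grasp_force: 25.0
```

>>> {"method": "drive_tool", "body": {
  "motion": [
    {"slide":[1,2.5,0],"turn":[0,0,0.1],"jaw":0},
    {"slide":[2,5.5,0],"turn":[0,0,0.2],"jaw":0},
    {"slide":[3,8.5,0],"turn":[0,0,0.3],"jaw":0},
    {"slide":[4,11.5,0],"turn":[0,0,0.4],"jaw":0},
    {"slide":[5,14.5,0],"turn":[0,0,0.5],"jaw":0},
    {"slide":[6,17.5,0],"turn":[0,0,0.6],"jaw":0},
    {"slide":[7,20.5,0],"turn":[0,0,0.7],"jaw":0},
    {"slide":[8,23,0],"turn":[0,0,0.8],"jaw":0}
  ]
}}

```text
t: 6.32
tcp_pos: [571.2, -179.0, 243.6]
ee_rot: [-0.0, 1.0, 0.023, 0.0]
contact_force: [-0.0, -0.1, -0.1]
finger_gap: 0.158
grasp_force: 25.0
```

```bash
python3 st.py
```

```text
t 6.3167 tcp [ 571.151 -178.967  243.627] xyaw 0.046748782488735985 z [ 0.  0. -1.] j [ 0.524  0.287 -0.365  1.489  0.103  1.384 -1.371] F [-0.038 -0.134 -0.077] M [0.011 0.004 0.042] gap 0.15796094335853725 24.997721314430237
```

>>> {"method": "drive_tool", "body": {
  "motion": [
    {"slide":[0.6,3,0],"turn":[0,0,0.09],"jaw":0},
    {"slide":[1.2,6,0],"turn":[0,0,0.18],"jaw":0},
    {"slide":[1.8,9,0],"turn":[0,0,0.27],"jaw":0},
    {"slide":[2.4,12,0],"turn":[0,0,0.36],"jaw":0},
    {"slide":[3,15,0],"turn":[0,0,0.45],"jaw":0},
    {"slide":[3.5,18,0],"turn":[0,0,0.55],"jaw":0},
    {"slide":[3.78,19.3,0],"turn":[0,0,0.55],"jaw":0},
    {"slide":[3.78,19.3,0],"turn":[0,0,0.55],"jaw":0}
  ]
}}

```text
t: 6.98
tcp_pos: [608.6, 16.0, 243.4]
ee_rot: [-0.001, 0.956, 0.293, 0.0]
contact_force: [-1.0, 0.7, -0.9]
finger_gap: 0.161
grasp_force: 25.0
```

```bash
python3 st.py; python3 - <<'E'
from h import *
T=optics.camera("top");S=optics.camera("scene")
f=lambda a:np.clip(2*a[:,:,::-1].astype(float),0,255)
cv2.imwrite("pics/n1.png",cv2.resize(np.hstack([f(T["img"][130:205,150:250]),f(S["img"][140:215,260:360])]).astype('uint8'),(800,300),interpolation=cv2.INTER_CUBIC))
E
```

```text
t 6.9833 tcp [608.558  16.025 243.393] xyaw 0.5949970393785571 z [ 0.     0.002 -1.   ] j [ 0.319  0.334 -0.534  1.453  0.168  1.4   -1.195] F [-1.01   0.657 -0.939] M [ 0.057 -0.016 -0.045] gap 0.16140060044034424 24.99885857105255
```

View pics/n1.png

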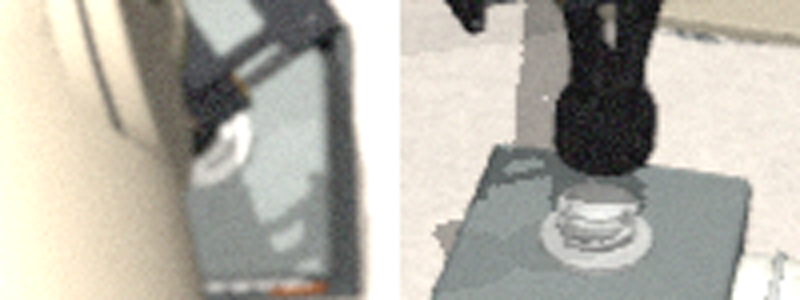

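The cap hangs over the neck (scene crop: cap centre column about 605, neck about 597). I'll measure the offset with a cylinder fit.

```bash
cat > off.py <<'E'
from fit import *
import sys
np.set_printoptions(precision=2,suppress=True)
def cyl(p,x,y,z,win):
    r0,r1,c0,c1=win
    m=np.zeros(((r1-r0)*K,(c1-c0)*K),np.uint8);o=np.array([c0,r0])
    X=np.vstack([np.c_[25.5*np.cos(a),25.5*np.sin(a),np.full(48,h)] for h in (0,60)])
    cv2.fillConvexPoly(m,hull(p,X+[x,y,z],o),255)
    return cv2.GaussianBlur(cv2.resize(m,(c1-c0,r1-r0),interpolation=cv2.INTER_AREA).astype(np.float32)/255,(0,0),0.5)
S=optics.camera("scene");s=bot.sense();t=s["tcp_pos"];z=t[2]-33.3
b=proj(S,[[t[0],t[1],z+12]])[0];win=(int(b[1])-6,int(b[1])+14,int(b[0])-18,int(b[0])+18)
g=S["img"].astype(np.float32).mean(2)[win[0]:win[1],win[2]:win[3]]
lo=np.percentile(g,10);o=np.clip((60-g)/(60-lo),0,1) 
for th in (30,40,50):
    o=np.clip((th-g)/(th-lo)*1.0,0,1); o=(g<th).astype(np.float32)
    for fz in (0,1):
        f=lambda v:((cyl(S,v[0],v[1],z+(v[2] if fz else 0),win)-o)**2).sum()
        r=differential_evolution(f,[(t[0]-15,t[0]+15),(t[1]-12,t[1]+12)]+[(-6,6)]*fz,seed=1,popsize=12,maxiter=40)
        print(th,r.x,r.fun)
print(lo,np.percentile(g,90),t,win)
E
python3 off.py
```

```text
30 [606.19  12.25] 14.618749618530273
30 [598.56  11.02  -5.79] 12.21357536315918
40 [607.2   12.72] 9.382363319396973
40 [599.01  11.63  -5.91] 7.752061367034912
50 [609.4   13.09] 27.87929344177246
50 [601.39  11.63  -5.99] 27.093904495239258
12.633334 79.666664 [608.54   9.94 243.21] (165, 185, 290, 326)
```

>>> {"method": "drive_tool", "body": {
  "motion": [
    {"slide":[0.13,0.27,-1],"turn":[0,0,0],"jaw":0},
    {"slide":[0.13,0.27,-2],"turn":[0,0,0],"jaw":0},
    {"slide":[0.13,0.27,-2.2],"turn":[0,0,0],"jaw":0},
    {"slide":[0.13,0.27,-2.2],"turn":[0,0,0],"jaw":0},
    {"slide":[0.13,0.27,-2.2],"turn":[0,0,0],"jaw":0}
  ]
}}

```text
t: 7.55
tcp_pos: [609.6, 13.7, 221.0]
ee_rot: [-0.0, 0.957, 0.291, -0.0]
contact_force: [0.5, -0.1, -0.1]
finger_gap: 0.159
grasp_force: 25.0
```

```bash
python3 off.py; python3 st.py; python3 - <<'E'
from h import *
S=optics.camera("scene");cv2.imwrite("pics/n2.png",cv2.resize(np.clip(2*S["img"][160:220,270:350,::-1].astype(float),0,255).astype('uint8'),(800,600),interpolation=cv2.INTER_CUBIC))
E
```

```text
30 [607.61  15.56] 9.37103271484375
30 [599.62  14.24  -5.83] 8.126558303833008
40 [608.2   15.11] 9.250125885009766
40 [602.02  14.31  -4.34] 9.000598907470703
50 [609.9   15.08] 29.83989143371582
50 [618.11  16.4    5.94] 28.640666961669922
12.666667 75.666664 [609.87  13.88 221.4 ] (175, 195, 291, 327)
t 7.6 tcp [609.87   13.879 221.402] xyaw 0.5899904118609578 z [ 0. -0. -1.] j [ 0.319  0.347 -0.53   1.482  0.177  1.36  -1.203] F [-0.182 -0.237 -0.271] M [-0.004  0.001 -0.016] gap 0.15920459526288133 24.998787939548492
```

View pics/n2.png

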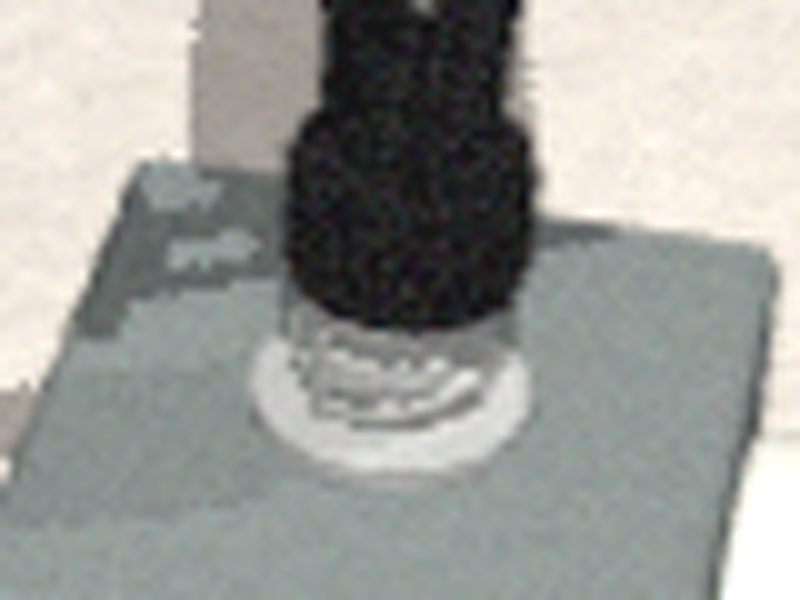

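The cap is a little above the neck: cap centre column about 410, collar about 390 (10x zoom). Now to find how much of that is perspective.

```bash
python3 - <<'E'
from h import *
np.set_printoptions(precision=2,suppress=True)
S=optics.camera("scene")
for X in ([609,14,156],[609,14,188],[609,14,203],[609,19,203],[614,14,203]):print(X,proj(S,[X])[0], (proj(S,[X])[0]+.5-[270,160])*10)
E
python3 st.py
```

```text
[609, 14, 156] [308.37 198.07] [388.65 385.66]
[609, 14, 188] [309.14 185.69] [396.4  261.95]
[609, 14, 203] [309.51 179.73] [400.08 202.35]
[609, 19, 203] [311.89 180.1 ] [423.85 206.02]
[614, 14, 203] [309.03 181.05] [395.27 215.47]
t 7.7 tcp [610.028  14.128 221.741] xyaw 0.590299407304381 z [ 0.001 -0.    -1.   ] j [ 0.319  0.347 -0.53   1.482  0.177  1.36  -1.203] F [-0.48   0.431 -0.553] M [-0.035 -0.048 -0.034] gap 0.15993698735711115 24.99878704547882
```

>>> {"method": "drive_tool", "body": {
  "motion": [
    {"slide":[0,-0.12,-0.3],"turn":[0,0,0],"jaw":0},
    {"slide":[0,-0.12,-0.7],"turn":[0,0,0],"jaw":0},
    {"slide":[0,-0.12,-1.1],"turn":[0,0,0],"jaw":0},
    {"slide":[0,-0.12,-1.4],"turn":[0,0,0],"jaw":0},
    {"slide":[0,-0.12,-1.5],"turn":[0,0,0],"jaw":0},
    {"slide":[0,-0.12,-1.5],"turn":[0,0,0],"jaw":0}
  ]
}}

```text
t: 8.2
tcp_pos: [609.6, 12.6, 206.1]
ee_rot: [0.0, 0.957, 0.291, -0.0]
contact_force: [-1.5, -2.3, 0.7]
finger_gap: 0.156
grasp_force: 25.0
```

```bash
python3 st.py
```

```text
t 8.2 tcp [609.591  12.573 206.144] xyaw 0.5902377464785341 z [-0.001 -0.001 -1.   ] j [ 0.32   0.356 -0.528  1.504  0.182  1.331 -1.205] F [-1.482 -2.323  0.709] M [-0.586  0.611  0.025] gap 0.15586297082886633 24.99973565340042
```

>>> {"method": "drive_tool", "body": {
  "motion": [
    {"slide":[0,0,-0.1],"turn":[0,0,0],"jaw":0},
    {"slide":[0,0,-0.2],"turn":[0,0,0],"jaw":0},
    {"slide":[0,0,-0.3],"turn":[0,0,0],"jaw":0},
    {"slide":[0,0,-0.3],"turn":[0,0,0],"jaw":0}
  ]
}}

```text
t: 8.53
tcp_pos: [609.3, 12.4, 202.9]
ee_rot: [0.0, 0.957, 0.291, -0.001]
contact_force: [-4.5, -3.1, 1.6]
finger_gap: 0.158
grasp_force: 25.0
```

```bash
python3 st.py
```

```text
t 8.5333 tcp [609.35   12.409 202.88 ] xyaw 0.590056826018791 z [-0.001 -0.001 -1.   ] j [ 0.32   0.358 -0.528  1.509  0.183  1.326 -1.206] F [-4.532 -3.136  1.622] M [-0.884  1.021  0.035] gap 0.15781241946239574 25.000142455101013
```

>>> {"method": "drive_tool", "body": {
  "motion": [
    {"slide":[-0.06,-0.04,0],"turn":[0,0,0],"jaw":0},
    {"slide":[-0.12,-0.08,0],"turn":[0,0,0],"jaw":0},
    {"slide":[-0.12,-0.08,0],"turn":[0,0,0],"jaw":0}
  ]
}}

```text
t: 8.78
tcp_pos: [608.8, 12.4, 203.2]
ee_rot: [-0.0, 0.957, 0.291, 0.0]
contact_force: [-0.6, -0.9, -0.3]
finger_gap: 0.156
grasp_force: 25.0
```

```bash
python3 st.py
```

```text
t 8.7833 tcp [608.768  12.41  203.172] xyaw 0.5906700804667978 z [ 0.  0. -1.] j [ 0.322  0.355 -0.528  1.511  0.181  1.324 -1.204] F [-0.642 -0.851 -0.339] M [-0.364  0.095 -0.009] gap 0.15577428588604256 24.999744594097137
```

>>> {"method": "drive_tool", "body": {
  "motion": [
    {"slide":[-0.01,-0.03,-0.1],"turn":[0,0,0],"jaw":0},
    {"slide":[-0.01,-0.03,-0.2],"turn":[0,0,0],"jaw":0},
    {"slide":[-0.01,-0.03,-0.3],"turn":[0,0,0],"jaw":0},
    {"slide":[-0.01,-0.03,-0.4],"turn":[0,0,0],"jaw":0},
    {"slide":[-0.01,-0.03,-0.4],"turn":[0,0,0],"jaw":0},
    {"slide":[-0.01,-0.03,-0.4],"turn":[0,0,0],"jaw":0}
  ]
}}

```text
t: 9.28
tcp_pos: [608.6, 12.2, 199.3]
ee_rot: [-0.0, 0.957, 0.291, 0.0]
contact_force: [-0.6, 0.1, -0.3]
finger_gap: 0.161
grasp_force: 25.0
```

```bash
python3 st.py
```

```text
t 9.2833 tcp [608.598  12.156 199.336] xyaw 0.5907838479648904 z [ 0.  0. -1.] j [ 0.322  0.357 -0.528  1.517  0.183  1.317 -1.204] F [-0.555  0.138 -0.29 ] M [-0.037 -0.03  -0.019] gap 0.1609482515470303 24.99955862760544
```

>>> {"method": "drive_tool", "body": {
  "motion": [
    {"slide":[0,0,-0.1],"turn":[0,0,0],"jaw":0},
    {"slide":[0,0,-0.2],"turn":[0,0,0],"jaw":0},
    {"slide":[0,0,-0.25],"turn":[0,0,0],"jaw":0},
    {"slide":[0,0,-0.25],"turn":[0,0,0],"jaw":0}
  ]
}}

```text
t: 9.62
tcp_pos: [608.9, 12.2, 198.6]
ee_rot: [0.0, 0.957, 0.291, 0.001]
contact_force: [-4.2, -0.4, 12.2]
finger_gap: 0.16
grasp_force: 25.0
```

```bash
python3 st.py
```

```text
t 9.6167 tcp [608.927  12.157 198.642] xyaw 0.5906041483316462 z [ 0.002 -0.    -1.   ] j [ 0.322  0.357 -0.528  1.518  0.184  1.314 -1.205] F [-4.231 -0.427 12.242] M [0.026 1.147 0.024] gap 0.15971642911931452 25.00773847103119
```

>>> {"method": "drive_tool", "body": {
  "motion": [
    {"slide":[-0.1,0,0.06],"turn":[0,0,0],"jaw":0},
    {"slide":[-0.1,0,0.06],"turn":[0,0,0.07],"jaw":0},
    {"slide":[-0.1,0,0.06],"turn":[0,0,0.14],"jaw":0},
    {"slide":[-0.1,0,0.06],"turn":[0,0,0.2],"jaw":0},
    {"slide":[-0.1,0,0.06],"turn":[0,0,0.2],"jaw":0}
  ]
}}

```text
t: 10.03
tcp_pos: [608.6, 11.8, 198.9]
ee_rot: [0.001, 0.922, 0.387, 0.001]
contact_force: [0.4, -0.3, 7.4]
finger_gap: 0.161
grasp_force: 25.0
```

```bash
python3 st.py
```

```text
t 10.0333 tcp [608.634  11.797 198.865] xyaw 0.7941623584802658 z [ 0.003 -0.    -1.   ] j [ 0.346  0.361 -0.558  1.519  0.195  1.314 -1.009] F [ 0.405 -0.331  7.395] M [-0.112 -0.168  0.063] gap 0.16118167897040947 25.004127323627472
```

>>> {"method": "drive_tool", "body": {
  "motion": [
    {"slide":[0,0,0],"turn":[0,0,0.07],"jaw":0},
    {"slide":[0,0,0],"turn":[0,0,0.14],"jaw":0},
    {"slide":[0,0,0],"turn":[0,0,0.2],"jaw":0},
    {"slide":[0,0,0],"turn":[0,0,0.2],"jaw":0}
  ]
}}

```text
t: 10.37
tcp_pos: [607.8, 11.9, 197.6]
ee_rot: [0.0, 0.879, 0.476, 0.0]
contact_force: [0.2, 0.5, 0.2]
finger_gap: 0.159
grasp_force: 25.0
```

```bash
python3 st.py
```

```text
t 10.3667 tcp [607.763  11.889 197.584] xyaw 0.9932766130417926 z [ 0.001  0.    -1.   ] j [ 0.369  0.367 -0.588  1.519  0.207  1.317 -0.818] F [0.221 0.534 0.233] M [ 0.017 -0.257  0.044] gap 0.15905520614209254 24.99943345785141
```

Force gone: the lugs are over the gaps. Pressing down straight.

>>> {"method": "drive_tool", "body": {
  "motion": [
    {"slide":[0,0,-0.1],"turn":[0,0,0],"jaw":0},
    {"slide":[0,0,-0.2],"turn":[0,0,0],"jaw":0},
    {"slide":[0,0,-0.3],"turn":[0,0,0],"jaw":0},
    {"slide":[0,0,-0.4],"turn":[0,0,0],"jaw":0},
    {"slide":[0,0,-0.4],"turn":[0,0,0],"jaw":0}
  ]
}}

```text
t: 10.78
tcp_pos: [607.6, 11.8, 193.1]
ee_rot: [0.0, 0.88, 0.475, 0.0]
contact_force: [1.8, -0.1, -0.9]
finger_gap: 0.16
grasp_force: 25.0
```

```bash
python3 st.py
```

```text
t 10.7833 tcp [607.591  11.817 193.068] xyaw 0.9898347127521385 z [ 0. -0. -1.] j [ 0.368  0.37  -0.587  1.525  0.209  1.309 -0.823] F [ 1.791 -0.054 -0.943] M [-0.196 -0.784 -0.002] gap 0.16033742195471878 25.001536309719086
```

>>> {"method": "drive_tool", "body": {
  "motion": [
    {"slide":[0.05,0,-0.1],"turn":[0,0,0],"jaw":0},
    {"slide":[0.05,0,-0.2],"turn":[0,0,0],"jaw":0},
    {"slide":[0.05,0,-0.3],"turn":[0,0,0],"jaw":0},
    {"slide":[0.05,0,-0.3],"turn":[0,0,0],"jaw":0}
  ]
}}

```text
t: 11.12
tcp_pos: [607.9, 11.9, 191.0]
ee_rot: [0.0, 0.88, 0.475, -0.0]
contact_force: [-2.0, -1.0, 7.1]
finger_gap: 0.161
grasp_force: 25.0
```

```bash
python3 st.py
```

```text
t 11.1167 tcp [607.92   11.943 191.034] xyaw 0.9903129751639573 z [ 0. -0. -1.] j [ 0.367  0.373 -0.587  1.527  0.211  1.306 -0.824] F [-1.997 -0.974  7.115] M [-0.172  0.383 -0.003] gap 0.16136419149342637 25.002057552337646
```

>>> {"method": "drive_tool", "body": {
  "motion": [
    {"slide":[-0.03,-0.02,-0.02],"turn":[0,0,-0.08],"jaw":0},
    {"slide":[-0.03,-0.02,-0.05],"turn":[0,0,-0.16],"jaw":0},
    {"slide":[-0.03,-0.02,-0.07],"turn":[0,0,-0.24],"jaw":0},
    {"slide":[-0.03,-0.02,-0.1],"turn":[0,0,-0.32],"jaw":0},
    {"slide":[-0.03,-0.02,-0.1],"turn":[0,0,-0.32],"jaw":0}
  ]
}}

```text
t: 11.53
tcp_pos: [608.1, 12.1, 190.1]
ee_rot: [0.0, 0.945, 0.327, 0.001]
contact_force: [1.8, 0.9, 5.8]
finger_gap: 0.158
grasp_force: 25.0
```

```bash
python3 st.py
```

```text
t 11.5333 tcp [608.106  12.123 190.085] xyaw 0.6663298474663526 z [ 0.001  0.    -1.   ] j [ 0.33   0.363 -0.537  1.531  0.19   1.298 -1.134] F [1.803 0.945 5.825] M [ 0.021 -0.405 -0.092] gap 0.15753537990363453 25.00493735074997
```

>>> {"method": "drive_tool", "body": {
  "motion": [
    {"slide":[0,0,-0.02],"turn":[0,0,-0.07],"jaw":0},
    {"slide":[0,0,-0.04],"turn":[0,0,-0.14],"jaw":0},
    {"slide":[0,0,-0.07],"turn":[0,0,-0.22],"jaw":0},
    {"slide":[0,0,-0.07],"turn":[0,0,-0.22],"jaw":0}
  ]
}}

```text
t: 11.87
tcp_pos: [608.1, 12.2, 189.4]
ee_rot: [-0.0, 0.975, 0.222, 0.001]
contact_force: [0.9, -0.0, 5.4]
finger_gap: 0.164
grasp_force: 25.0
```

```bash
python3 st.py
```

```text
t 11.8667 tcp [608.064  12.246 189.382] xyaw 0.44794728723666605 z [ 0.001  0.    -1.   ] j [ 0.305  0.358 -0.505  1.533  0.177  1.295 -1.344] F [ 0.947 -0.015  5.39 ] M [ 0.116 -0.299 -0.104] gap 0.1635529789403791 25.005081295967102
```

>>> {"method": "drive_tool", "body": {
  "motion": [
    {"slide":[0,0,-0.02],"turn":[0,0,-0.06],"jaw":0},
    {"slide":[0,0,-0.04],"turn":[0,0,-0.12],"jaw":0},
    {"slide":[0,0,-0.04],"turn":[0,0,-0.12],"jaw":0}
  ]
}}

```text
t: 12.12
tcp_pos: [608.1, 12.4, 189.1]
ee_rot: [-0.0, 0.986, 0.164, 0.001]
contact_force: [0.6, 0.6, 6.7]
finger_gap: 0.162
grasp_force: 25.0
```

```bash
python3 st.py
```

```text
t 12.1167 tcp [608.071  12.436 189.116] xyaw 0.3293986057761254 z [ 0.001  0.001 -1.   ] j [ 0.292  0.356 -0.487  1.534  0.17   1.293 -1.458] F [0.601 0.606 6.698] M [ 0.207 -0.143 -0.038] gap 0.16172116350816282 25.002753138542175
```

>>> {"method": "drive_tool", "body": {
  "motion": [
    {"slide":[0,0,-0.01],"turn":[0,0,-0.05],"jaw":0},
    {"slide":[0,0,-0.02],"turn":[0,0,-0.1],"jaw":0},
    {"slide":[0,0,-0.02],"turn":[0,0,-0.1],"jaw":0}
  ]
}}

```text
t: 12.37
tcp_pos: [608.2, 12.5, 189.0]
ee_rot: [-0.0, 0.993, 0.115, 0.001]
contact_force: [-0.2, 1.9, 7.2]
finger_gap: 0.158
grasp_force: 25.0
```

```bash
python3 st.py
```

```text
t 12.3667 tcp [608.166  12.483 189.045] xyaw 0.2300964702186462 z [ 0.001  0.001 -1.   ] j [ 0.28   0.353 -0.473  1.535  0.164  1.291 -1.553] F [-0.246  1.943  7.249] M [ 0.297 -0.079  0.   ] gap 0.15771154896798717 25.002074539661407
```

The turn no longer lowers it and the torque is about zero, so the skirt is seated. Releasing and backing off.

>>> {"method": "drive_tool", "body": {
  "motion": [
    {"slide":[0,0,0.04],"turn":[0,0,0],"jaw":0.3},
    {"slide":[0,0,0.08],"turn":[0,0,0],"jaw":0.5},
    {"slide":[0,0,0.08],"turn":[0,0,0],"jaw":0.5},
    {"slide":[0,0,0.08],"turn":[0,0,0],"jaw":0.5},
    {"slide":[0,0,0.08],"turn":[0,0,0],"jaw":0.5},
    {"slide":[0,0,0.08],"turn":[0,0,0],"jaw":0.5},
    {"slide":[0,0,0.08],"turn":[0,0,0],"jaw":0.5}
  ]
}}

```text
t: 12.95
tcp_pos: [607.7, 11.7, 188.8]
ee_rot: [0.0, 0.993, 0.115, -0.0]
contact_force: [-0.3, 0.3, -0.4]
finger_gap: 0.487
grasp_force: 0.0
```

>>> {"method": "drive_tool", "body": {
  "motion": [
    {"slide":[0,0,1.5],"turn":[0,0,0],"jaw":0.5},
    {"slide":[0,0,3.5],"turn":[0,0,0],"jaw":0.5},
    {"slide":[0,0,6],"turn":[0,0,0],"jaw":0.5},
    {"slide":[-2,0,9],"turn":[0,0,0],"jaw":0.5},
    {"slide":[-5,0,11],"turn":[0,0,0],"jaw":0.5},
    {"slide":[-8,0,12],"turn":[0,0,0],"jaw":0.5},
    {"slide":[-11,0,12],"turn":[0,0,0],"jaw":0.5},
    {"slide":[-14,0,12],"turn":[0,0,0],"jaw":0.5}
  ]
}}

```text
t: 13.62
tcp_pos: [466.7, 11.9, 309.6]
ee_rot: [0.0, 0.993, 0.115, 0.001]
contact_force: [0.2, -0.1, 0.8]
finger_gap: 0.499
grasp_force: 0.0
```

```bash
python3 st.py; python3 - <<'E'
from fit import *
np.set_printoptions(precision=2,suppress=True)
S=optics.camera("scene");T=optics.camera("top")
f=lambda a:np.clip(2.2*a[:,:,::-1].astype(float),0,255)
cv2.imwrite("pics/e1.png",cv2.resize(np.hstack([f(T["img"][140:185,170:230]),f(S["img"][160:205,280:340])]).astype('uint8'),(800,300),interpolation=cv2.INTER_CUBIC))
w=(165,207,290,330);g=S["img"].astype(np.float32).mean(2)[w[0]:w[1],w[2]:w[3]]
for th in(25,32,40):
    o=(g<th).astype(np.float32)
    for free in(0,1):
        h=lambda v:((model(S,608.7,v[0],156+v[1],v[2],w)-o)**2).sum()
        r=differential_evolution(h,[(5,25),(-6,14),(-1,1.5)],seed=1,popsize=12,maxiter=40) if free else None
        if r: print(th,r.x,r.fun)
for n in("oil_bottle","sample_jar"):
    x=nets.pinpoint(n,T);print(n,x[0]["position"] if x else None)
E
```

```text
t 13.6167 tcp [466.706  11.917 309.582] xyaw 0.23074221722518423 z [ 0.002 -0.    -1.   ] j [ 0.379 -0.033 -0.484  1.693 -0.015  1.476 -1.444] F [ 0.216 -0.128  0.838] M [0.047 0.018 0.033] gap 0.4989016639027061 0.0
25 [13.74 -0.07  0.17] 64.12135314941406
32 [13.44 -0.11  0.17] 36.23535919189453
40 [13.86 -0.01  0.17] 30.496135711669922
oil_bottle [168.2, 310.7]
sample_jar [222.8, 301.7]
```

View pics/e1.png

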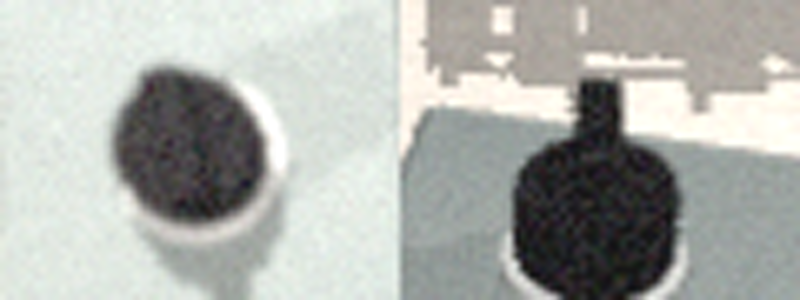

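The cap sits squarely on the collar: scene crop column about 597, with the collar rim showing evenly around it and a fitted height of about 0 mm. Bottle and jar have not moved, so I'm handing it in.

```bash
python3 -c "
from plant import job_done
print(job_done())"
```

```text
the job is handed in; nothing more can be done
None
```

I handed the job in: the cap dropped into the thread starts and is screwed down onto the collar, fitted height about 0 mm in the last image. The gripper is clear, and the bottle and jar showed no movement; the judge gave no verdict back.

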